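# Stand up and lock the folding leg of an upturned bed tray

## Task

One leg of this upturned bed tray is still folded: swing it up past the upright until it leans back on the end board and stands there by itself, without throwing or slamming it. Then swing its wire stay up and over against that leg and press the stay's bar fully home until it snaps into the two spring clips, without forcing it hard into the rail. Leave the screwdriver, plant pot, candlestick and tape roll where they are.

Things in the scene. Friction and masses are not known exactly. Their poses are not given: they have to be found in the camera images.
- tray: White wooden bed tray upside down on a felt pad; it does not shift. 537 mm long (own y), 320 wide (own x). Origin: its middle, on the bench; z up. Rim boards 15 mm thick stand 80 mm high; inside, the plywood underside lies 38 mm above the bench. The leg at the +y end is already up (foot bar 242 mm high) with its stay home: the finished look. The job is at the -y end.
- leg_hinge (a point): Middle of the folded leg's hinge line, which runs along the tray's x, 66 mm above the bench, 240 mm from the tray's middle towards -y. Own x is the hinge axis; own y and z turn with the leg (y points along the leg to the foot bar).
- leg (a joint): Leg angle: 0 folded inside the tray (foot bar towards the tray's middle), 1.57 upright, 1.78 leaning on the end board, its stop. It turns freely: below about 1.55 it falls back shut, beyond about 1.65 it falls outward to the stop and stays. Leg mass about 0.3 kg.
- foot_bar (a point): Centre of the leg's foot bar: round, wooden, 22 mm thick, 240 mm long along the tray's x, 180 mm from the leg hinge, between two 20 mm square uprights. Folded, its centre is 66 mm above the bench, 28 mm over the plywood, with the arms of the wire stay just under it, 80 mm either side of its middle.
- stay_hinge (a point): Middle of the hinge line of this leg's wire stay, along the tray's x, 50 mm above the bench, 90 mm from the leg hinge towards the tray's middle. Its own y turns with the stay and points along it to the bar. Mass of the stay 0.1 kg.
- stay (a joint): Stay angle: 0 flat on the underside (bar towards the tray's middle, kept down by the folded leg), 1.57 upright, then over towards the leg. Let go beyond 1.65 it falls on and rests at about 2.29 on the sprung lips of the clips, 11 mm short of home; pressing the bar with 8 to 9 N snaps it past the lips to 2.376, home against the rail.
- stay_grip (a point): Centre of the bar of the stay, a U of 9 mm steel wire with its two arms 160 mm apart: the bar is 160 mm long along the tray's x, 132 mm from the stay hinge. Folded, its centre is 50 mm above the bench, 12 mm over the plywood, 42 mm beyond the folded foot bar towards the tray's middle.
- clip_seat (a point): Where the bar's centre lies when home: on the leg's cross rail midway between the clips, 75 mm up the leg, 10.5 mm inward of the leg's mid-plane. Moves with the leg; 142 mm above the bench when the leg stands. From the lips the bar goes into it outward and down at about 45 degrees.
- screwdriver: Black-handled screwdriver, 190 mm long along its own x, handle 26 mm thick, lying loose on the plywood in the other half of the tray. Origin under its middle. To be left alone.
- candlestick: Black iron candlestick, foot 100 mm across, 150 mm high, on the bench beyond the -y end of the tray. Origin under its middle. To be left alone.
- tape_roll: Brown roll of parcel tape, 104 mm across, 48 mm high, lying on the bench beside the tray's +x side. Origin under its middle. To be left alone.
- leg_rail (a point): Centre of the leg's flat wooden cross rail, 24 mm high, 12 mm thick, 240 mm long between the uprights, 75 mm up the leg, with two steel spring clips 18 mm wide, 45 mm either side of its middle, on the face towards the tray's middle when the leg stands. Axes as point leg_hinge.
- plant_pot: Small empty terracotta plant pot, 84 mm across the rim, 85 mm high, on the bench beyond the -y end of the tray. Origin under its middle. To be left alone.

How it is judged:
By the outcome, as a careful person would: the job done as asked, in the order asked, and still so for the second after the job is handed in, with the robot touching nothing.
It also fails if it takes over 67 s, if anything falls off the work surface, if the arm or the gripper's body presses on something with over 40 N, if the wrist force passes 120 N, or if a joint passes its speed limit or range.

## Robot

A 7-joint arm with a two-finger parallel gripper is mounted at the origin on the work surface. World frame = base frame: x ahead of the robot, y to its left, z up, the work surface at z = 0. Lengths are in m, angles in rad, forces in N, time in s.
With the tool pointing down it reaches from about 0.425 to 0.925 m from the base axis. Payload 6.8 kg.
Tool frame: the origin (TCP) lies midway between the tips of the shut fingers; the grasp point (between the pads) lies 19 mm behind it (r.grip_point_offset is the distance from the TCP to the grasp point, in m); z points along the fingers, y is the direction in which the jaws open and shut (so a half turn about z gives the same grasp; the last joint's range is limited). The gripper opens to 85 mm and grips with 20 to 120 N. Pads are 22 mm wide; open, the fingers measure 114 mm over their backs; the gripper's body (76 mm by 85 mm) begins 54 mm behind the grasp point. The pads swing forward as they close: fully open they stand 13 mm farther back than shut.
Start: joints at [-1.276, 0.477, 0.022, 1.555, -0.011, 1.109, -0.083], TCP at [0.265, 0.621, 0.231] pointing down, gripper open.
Joint ranges: [-2.96, 2.96], [-0.34, 2.1], [-1.41, 1.46], [0.24, 2.44], [-1.37, 4.51], [0.17, 1.92], [-2.96, 2.96]. Speed limits (rad/s): [2.39, 2.39, 3.14, 3.14, 3.14, 3.14, 3.14].

## Interface

Orientations are given as a rotation vector (axis times angle).
In Python, from bench import r, grab_frame, camera_params gives the robot as it stands.
- The arm moves only by the tool carry_out, never from a script. Its argument "motion" is text: rows parted by semicolons, each of 5 numbers parted by spaces: the closure, from 0 (fully open) to 1 (shut), then the shift along the tool's x, y, z in mm, then the turn about the tool's z in rad. In form: fingers dx dy dz twist; .... A call has exactly 8 rows; each row shifts and turns the commanded pose from where the row before left it, along the tool's axes as they then stand; what a row does not reach is not made up. A row lasts 1/8 s, in which the tool goes at most 62.5 mm and 10.7 degrees, less where a joint would pass 70% of its speed; a pose out of reach is approached as far as the arm can. A call with a gripper value outside its range is refused whole. The fingers move at their own pace and stop on an object; "newtons" is the grip in N (left out, the last holds). Time passes only in rows, so rows that do not move let the fingers close, or fill a call up. It gives the time, the measured TCP pose, the force and the opening at its end, in the units of the state.
- r.get_obs(): the state, without advancing time (a new reading comes with each control period).
- grab_frame(name): name is "scene" or "top"; returns the picture (384x512x3 uint8, red, green, blue); there is no depth.
- camera_params(name): a dict with "fx", "fy", "cx", "cy" (pixels), "eye" and "attitude" of the camera in the world. Camera axes: x right, y down, z forward; pixel columns grow to the right and rows downward; lengths in m; the calibration is good to about 2 mm. A picture is of the moment at which its call begins. camera_params takes no time and is no camera call.
- r.hand_in(): hands the job in, once; it reports no verdict.
The state is a dict: "clock": time; "joints": joint angles; "qvel": joint speeds; "tau": joint torques, N m; "tcp_pos": TCP position; "orientation": TCP orientation; "contact_force": force on the tool from outside, world axes, zero at the start; "moment": the same for the moment, N m; "grip_width": finger opening in m.
Only numpy, scipy, OpenCV 4.12 (cv2) and the standard library are available. Lean on these libraries where they do the work, as an engineer would, in place of code of your own. Each camera call takes 0.05 s, during which the arm holds its last target.

## Working session

There is one attempt and no reset: what is moved stays moved. The work goes in short steps, Python scripts to look and compute and a tool call to move; the robot and the scene stay as the last step left them, time stands still between calls to the robot, and variables do not carry over. Pictures are saved under pics/ and viewed, and the job is handed in when it is done.

Besides the shell and the picture viewer there is one more tool, called after "Call:" as a command line: name --argument value ..., lists and objects as JSON in quotes. carry_out: Moves the arm, as the interface text tells. Its arguments: {"type":"object","properties":{"motion":{"type":"string"},"newtons":{"type":"number"}},"required":["motion"]}

```bash
ls; mkdir -p pics; python3 - <<'E'
from bench import r, grab_frame, camera_params
import cv2
for n in("scene","top"):
    f=grab_frame(n); cv2.imwrite(f"pics/{n}0.png",f[:,:,::-1]); print(n,camera_params(n))
print(r.get_obs())
E
```

```text
pics
scene {'fx': 455.3333256847865, 'fy': 455.3333256847865, 'cx': 253.29401550220715, 'cy': 190.23325045237777, 'eye': array([1.33168029, 0.52135226, 0.74244503]), 'attitude': array([-1.13488808, -2.18348453,  1.13433943])}
top {'fx': 374.1196097147796, 'fy': 374.1196097147796, 'cx': 251.5440852345365, 'cy': 191.15067483104772, 'eye': array([ 0.42468114, -0.05481826,  0.97130403]), 'attitude': array([-2.16264636,  2.14412863, -0.10645917])}
{'clock': 0.1, 'joints': array([-1.27610052,  0.47774049,  0.02233842,  1.55630641, -0.01150447,
        1.10933327, -0.08309078]), 'qvel': array([-0.00139732, -0.00090746, -0.00079469, -0.00207222,  0.00025573,
        0.00051925, -0.00142943]), 'tau': array([ 3.40300947e-03, -5.97757924e+01,  1.61282871e+00, -2.81951755e+01,
        1.27794643e-02,  5.04906027e-03,  4.53515054e-05]), 'tcp_pos': array([0.26439503, 0.62049549, 0.23042691]), 'orientation': array([-6.28349252e-01, -3.07788945e+00,  2.58384750e-03]), 'contact_force': array([ 1.00564967, -0.34621635,  0.28089182]), 'moment': array([-0.00056677,  0.00460806, -0.03740916]), 'grip_width': 0.08511908974487428}
```

View pics/scene0.png

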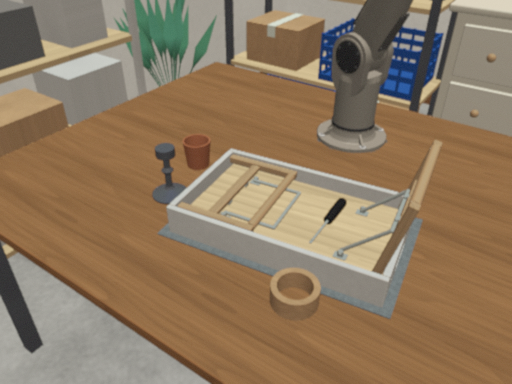

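View pics/top0.png

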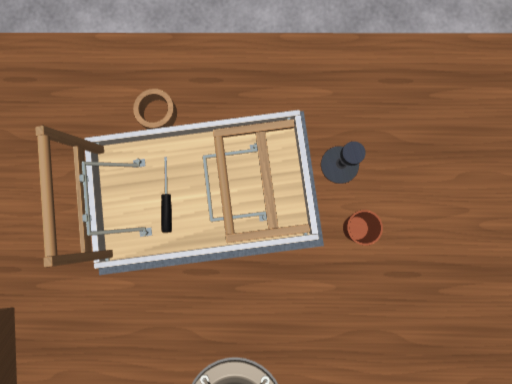

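Top view: the tray's folded-leg (-y) end is on the right. The folded foot bar runs near (222,185), the stay bar near (208,188) and the rail near (267,183). The standing leg is on the left. I'll measure the tray next.

```bash
cat > h.py <<'E'
import numpy as np, cv2
from bench import r, grab_frame, camera_params
from scipy.spatial.transform import Rotation as R
def ray(n,uv,z):
    c=camera_params(n); M=R.from_rotvec(c['attitude']).as_matrix()
    uv=np.atleast_2d(uv).astype(float)
    d=np.c_[(uv[:,0]-c['cx'])/c['fx'],(uv[:,1]-c['cy'])/c['fy'],np.ones(len(uv))]@M.T
    return c['eye']+d*((z-c['eye'][2])/d[:,2:3])
def proj(n,P):
    c=camera_params(n); M=R.from_rotvec(c['attitude']).as_matrix()
    q=(np.atleast_2d(P)-c['eye'])@M
    return np.c_[q[:,0]/q[:,2]*c['fx']+c['cx'],q[:,1]/q[:,2]*c['fy']+c['cy']]
E
python3 - <<'E'
from h import *
f=cv2.imread('pics/top0.png')
b,g,rr=[f[:,:,i].astype(int) for i in range(3)]
m=((np.minimum(np.minimum(b,g),rr)>165)&(abs(rr-b)<35)).astype(np.uint8)*255
m[:60]=0; m[300:]=0
cv2.imwrite('pics/mask0.png',m)
cv2.imwrite('pics/top0big.png',cv2.resize(f[90:290,20:340],None,fx=2.5,fy=2.5,interpolation=cv2.INTER_CUBIC)[:600])
E
```

```text
(no output)
```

View pics/mask0.png

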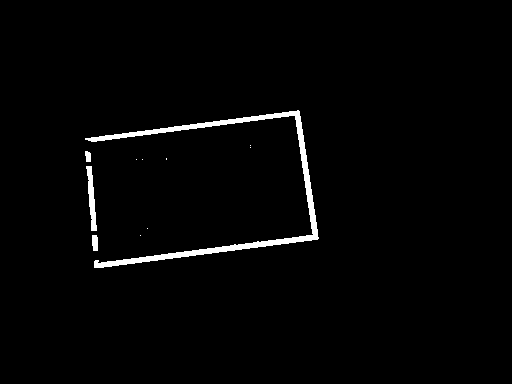

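View pics/top0big.png

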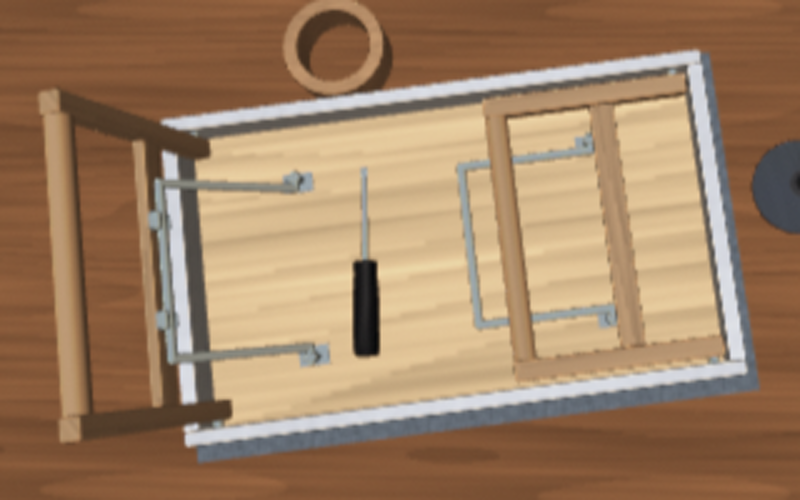

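The mask isolates the rim top cleanly. Its corners are near (88,139), (298,112), (317,238) and (96,266).

```bash
cat >> h.py <<'E'
import json,os
if os.path.exists('tray.json'):
    T=json.load(open('tray.json')); C=np.array(T['c']); ex=np.array(T['ex']); ey=np.array([-ex[1],ex[0]])
    def W(x,y,z): return np.r_[C+x*ex+y*ey,z]
    def loc(p): d=np.asarray(p)[:2]-C; return np.array([d@ex,d@ey,p[2]])
E
python3 - <<'E'
from h import *
m=cv2.imread('pics/mask0.png',0)
n,l,s,_=cv2.connectedComponentsWithStats(m); keep=np.isin(l,[i for i in range(1,n) if s[i,4]>20])
v,u=np.where(keep); P=ray('top',np.c_[u,v],0.08)[:,:2]
(c,sz,a)=cv2.minAreaRect((P*1000).astype(np.float32)); print(c,sz,a)
# refine: least-squares of long lines (centrelines) 
box=cv2.boxPoints((c,sz,a)); print(box)
# each side: centreline fit
th=np.deg2rad(a if sz[0]<sz[1] else a-90); e=np.array([np.cos(th),np.sin(th)])
if e[0]<0:e=-e
f=np.array([-e[1],e[0]]); c0=np.array(c)/1000
q=np.c_[(P-c0)@e,(P-c0)@f]
def fit(sel,ax): return np.polyfit(q[sel,1-ax],q[sel,ax],1)
px=fit((q[:,0]>.135)&(abs(q[:,1])<.24),0); mx=fit((q[:,0]<-.135)&(abs(q[:,1])<.24),0)
my=fit((q[:,1]<-.24)&(abs(q[:,0])<.135),1); py=fit((q[:,1]>.24)&(abs(q[:,0])<.135),1)
print(px,mx,my,py)
dth=-(px[0]+mx[0])/2*.65+my[0]*.35
cc=c0+e*(px[1]+mx[1])/2+f*(my[1]+.261)
t=np.arctan2(e[1],e[0])+dth
ex=[np.cos(t),np.sin(t)]
json.dump(dict(c=list(cc),ex=ex),open('tray.json','w')); print(cc,np.degrees(t))
E
python3 - <<'E'
from h import *
for k,p in dict(hinge=(0,-.24,.066),foot=(0,-.06,.066),stayh=(0,-.15,.05),bar=(0,-.018,.05),lstand=(0,-.277,.242),seat=(0,-.245,.142)).items():
    w=W(*p); print(k,w.round(4),np.hypot(*w[:2]).round(3),proj('top',w).round(1),proj('scene',w).round(1))
o=r.get_obs(); M=R.from_rotvec(o['orientation']).as_matrix(); print(M.round(3)); print(loc(o['tcp_pos']))
a=lambda v:np.degrees(np.arctan2(v[1],v[0]))
print('tool y ang',a(M[:,1]),'tray y',a(ey))
for n in('scene','top'):
    f=cv2.imread(f'pics/{n}0.png')
    for x in(-.12,0,.12):
        for p in((x,-.06,.066),(x,-.24,.066)): cv2.circle(f,tuple(proj(n,W(*p))[0].round().astype(int).tolist()),1,(0,0,255),-1)
    for x in(-.08,0,.08):
        for p in((x,-.018,.05),(x,-.15,.05)): cv2.circle(f,tuple(proj(n,W(*p))[0].round().astype(int).tolist()),1,(255,0,0),-1)
    y0,x0=(100,170) if n=='top' else (130,150)
    cv2.imwrite(f'pics/ov_{n}.png',cv2.resize(f[y0:y0+150,x0:x0+190],None,fx=4,fy=4))
E
```

```text
(536.8455200195312, 88.66990661621094) (317.8558044433594, 534.5558471679688) 7.901320457458496
[[ 342.68445  331.563  ]
 [ 416.16846 -197.91797]
 [ 731.0066  -154.22318]
 [ 657.5226   375.25778]]
[-0.00034046  0.15274157] [-0.00049985 -0.15244579] [ 0.00050725 -0.26025114] [0.00123547 0.26048487]
[0.53688907 0.08943199] 7.927140016450903
hinge [ 0.57   -0.1483  0.066 ] 0.589 [[296.6 175.3]] [[210.6 181. ]]
foot [0.5452 0.03   0.066 ] 0.546 [[223.5 184.9]] [[271.8 199.3]]
stayh [ 0.5576 -0.0591  0.05  ] 0.561 [[260. 181.]] [[240.4 194.9]]
bar [0.5394 0.0716 0.05  ] 0.544 [[207.4 187.9]] [[286.8 209. ]]
lstand [ 0.5751 -0.1849  0.242 ] 0.604 [[324.3 158.8]] [[194.2 118.1]]
seat [ 0.5707 -0.1532  0.142 ] 0.591 [[302.3 169.7]] [[207.5 156. ]]
[[-0.92   0.392 -0.001]
 [ 0.392  0.92  -0.002]
 [-0.    -0.002 -1.   ]]
[-0.1966492   0.56356945  0.23042691]
tool y ang 66.92329939244345 tray y 97.9271400164509
```

View pics/ov_top.png

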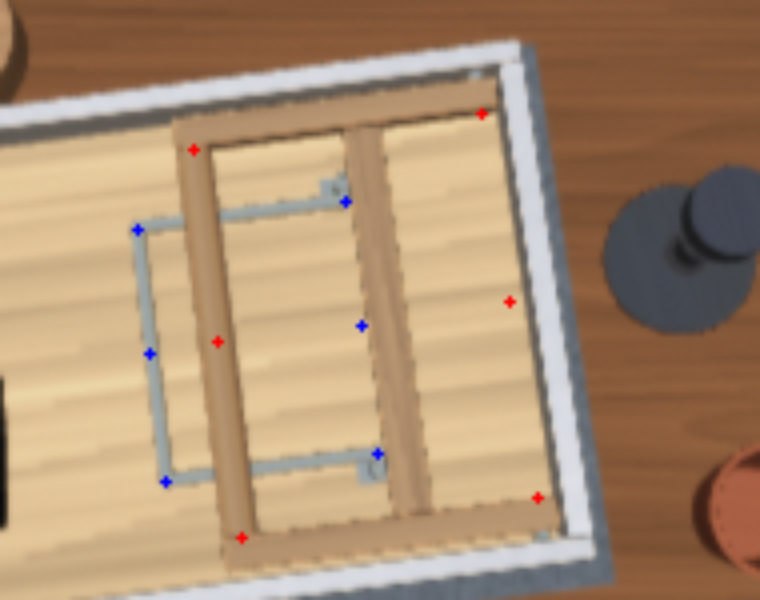

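View pics/ov_scene.png

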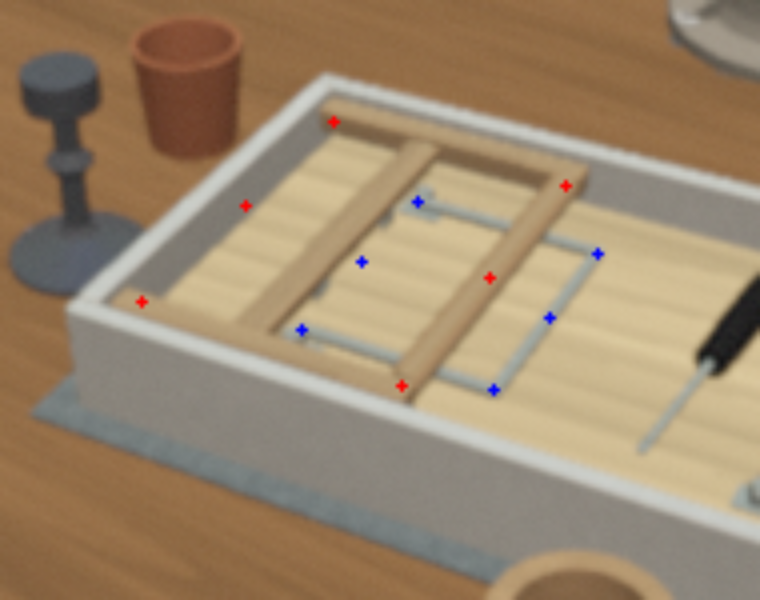

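Call:
carry_out --motion "0.53 0 0 -45 -0.18; 0.53 0 0 -45 -0.18; 0.53 0 0 -45 -0.18; 0.53 -18 -57 0 0; 0.53 -18 -57 0 0; 0.53 -18 -57 0 0; 0.53 -18 -57 0 0; 0.53 -18 -57 0 0" --newtons 20

```text
clock: 1.1
tcp_pos: [0.3932, 0.3488, 0.366]
orientation: [0.215, -3.134, 0.0]
contact_force: [2.0, -0.2, 0.4]
grip_width: 0.0403
```

Call:
carry_out --motion "0.53 -18 -57 0 0; 0.53 -18 -57 0 0; 0.53 -18 -57 0 0; 0.53 -18 -57 0 0; 0.53 -18 -57 0 0; 0.53 -15 -45 0 0; 0.53 0 0 0 0; 0.53 0 0 0 0"

```text
clock: 2.1
tcp_pos: [0.5415, 0.0391, 0.3658]
orientation: [0.216, -3.133, -0.001]
contact_force: [-0.6, 0.4, 0.6]
grip_width: 0.0405
```

```bash
cat > st.py <<'E'
from h import *
o=r.get_obs(); M=R.from_rotvec(o['orientation']).as_matrix()
print('t',o['clock'],'loc mm',(loc(o['tcp_pos'])*1000).round(1),'w',o['grip_width'].round(4),'F',o['contact_force'].round(1))
a=np.degrees(np.arctan2(M[1,1],M[0,1])-np.arctan2(ey[1],ey[0])); print('yaw err deg',round(a,2),'tilt',M[:,2].round(3),'q',o['joints'].round(2))
E
python3 st.py
```

```text
Traceback (most recent call last):
  File "st.py", line 3, in <module>
    print('t',o['clock'],'loc mm',(loc(o['tcp_pos'])*1000).round(1),'w',o['grip_width'].round(4),'F',o['contact_force'].round(1))
                                                                        ^^^^^^^^^^^^^^^^^^^^^
AttributeError: 'float' object has no attribute 'round'
```

```bash
sed -i "s/o\['grip_width'\].round(4)/round(o['grip_width'],4)/" st.py; python3 st.py; python3 - <<'E'
from h import *
f=grab_frame('scene'); cv2.imwrite('pics/s1.png',f[:,:,::-1])
E
```

```text
t 2.1 loc mm [ -2.4 -50.5 365.8] w 0.0405 F [-0.6  0.4  0.6]
yaw err deg -0.04 tilt [-0.001  0.    -1.   ] q [-0.47  0.15  0.32  1.71 -0.05  1.29  1.57]
```

View pics/s1.png

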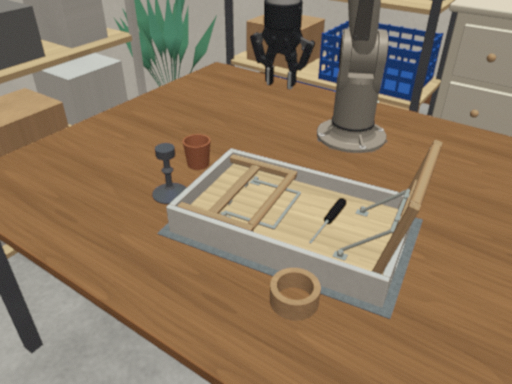

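Call:
carry_out --motion "0.6 -2 -9 0 0; 0.6 0 0 50 0; 0.6 0 0 50 0; 0.6 0 0 50 0; 0.6 0 0 50 0; 0.6 0 0 50 0; 0.6 0 0 0 0; 0.6 0 0 0 0"

```text
clock: 3.15
tcp_pos: [0.5463, 0.03, 0.118]
orientation: [-0.216, 3.132, 0.0]
contact_force: [0.2, -0.4, 0.6]
grip_width: 0.0342
```

```bash
python3 st.py; python3 - <<'E'
from h import *
for n in('scene','top'):
    f=grab_frame(n); cv2.imwrite(f'pics/{n}2.png',f[:,:,::-1])
f=cv2.imread('pics/scene2.png');cv2.imwrite('pics/s2.png',cv2.resize(f[100:250,170:360],None,fx=4,fy=4))
E
```

```text
t 3.15 loc mm [  1.1 -60.2 118. ] w 0.0342 F [ 0.2 -0.4  0.6]
yaw err deg -0.05 tilt [ 0.002  0.    -1.   ] q [-0.39  0.42  0.28  1.98 -0.16  0.76  1.69]
```

View pics/s2.png

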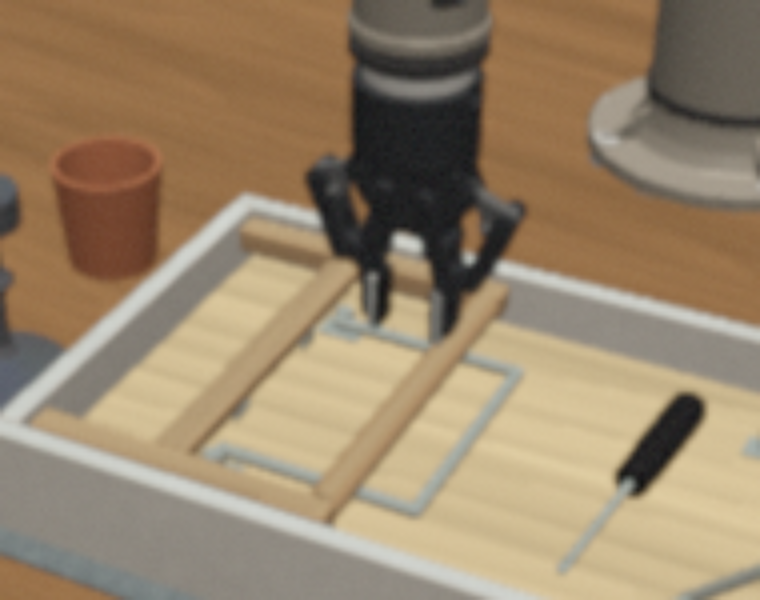

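Call:
carry_out --motion "0.6 1 0 22 0; 0.6 0 0 22 0; 0.6 0 0 22 0; 0.6 0 0 0 0; 0.9 0 0 0 0; 0.9 0 0 0 0; 0.9 0 0 0 0; 0.9 0 0 0 0"

```text
clock: 4.25
tcp_pos: [0.5451, 0.0306, 0.0518]
orientation: [-0.216, 3.132, 0.002]
contact_force: [-1.7, 3.4, 8.3]
grip_width: 0.0211
```

```bash
python3 st.py
```

```text
t 4.25 loc mm [ -0.  -59.4  51.8] w 0.0211 F [-1.7  3.4  8.3]
yaw err deg -0.03 tilt [ 0.002  0.001 -1.   ] q [-0.36  0.52  0.25  2.02 -0.21  0.63  1.73]
```

```bash
python3 - <<'E'
import numpy as np
th=np.linspace(0,1.765,25); y=180*np.cos(th)-180; z=180*np.sin(th)
yr=np.round(y); zr=np.round(z)
for i in range(24): print(f"0.9 0 {yr[i+1]-yr[i]:.0f} {-(zr[i+1]-zr[i]):.0f} 0;",end=' \n' if i%8==7 else ' ')
E
```

```text
0.9 0 -0 -13 0; 0.9 0 -2 -13 0; 0.9 0 -2 -13 0; 0.9 0 -4 -13 0; 0.9 0 -4 -13 0; 0.9 0 -5 -12 0; 0.9 0 -6 -12 0; 0.9 0 -7 -11 0; 
0.9 0 -8 -11 0; 0.9 0 -9 -10 0; 0.9 0 -9 -9 0; 0.9 0 -10 -9 0; 0.9 0 -10 -8 0; 0.9 0 -11 -7 0; 0.9 0 -12 -7 0; 0.9 0 -12 -5 0; 
0.9 0 -12 -5 0; 0.9 0 -13 -4 0; 0.9 0 -13 -2 0; 0.9 0 -13 -2 0; 0.9 0 -13 -1 0; 0.9 0 -13 -0 0; 0.9 0 -14 1 0; 0.9 0 -13 2 0;
```

Call:
carry_out --motion "0.9 0 0 -13 0; 0.9 0 -2 -13 0; 0.9 0 -2 -13 0; 0.9 0 -4 -13 0; 0.9 0 -4 -13 0; 0.9 0 -5 -12 0; 0.9 0 -6 -12 0; 0.9 0 -7 -11 0"

```text
clock: 5.25
tcp_pos: [0.5487, 0.0039, 0.1523]
orientation: [-0.219, 3.132, 0.008]
contact_force: [-0.3, 13.0, 3.8]
grip_width: 0.021
```

```bash
python3 st.py;  python3 - <<'E'
from h import *
f=grab_frame('scene'); cv2.imwrite('pics/s3.png',f[:,:,::-1])
E
```

```text
t 5.25 loc mm [-1.000e-01 -8.630e+01  1.523e+02] w 0.021 F [-0.3 13.   3.8]
yaw err deg 0.08 tilt [ 0.001  0.005 -1.   ] q [-0.36  0.37  0.3   1.95 -0.15  0.84  1.73]
```

View pics/s3.png

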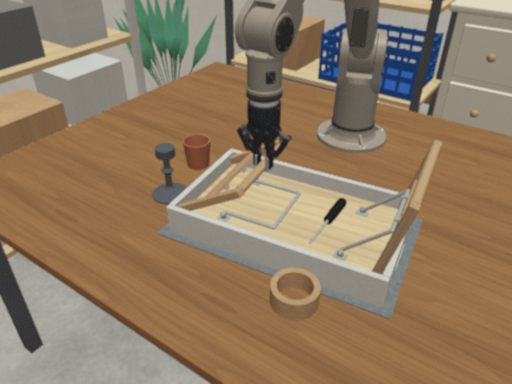

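Call:
carry_out --motion "0.9 0 -7 -11 0; 0.9 0 -8 -10 0; 0.9 0 -9 -9 0; 0.9 0 -10 -9 0; 0.9 0 -10 -8 0; 0.9 0 -11 -7 0; 0.9 0 -12 -7 0; 0.9 0 -12 -5 0"

```text
clock: 6.3
tcp_pos: [0.56, -0.0742, 0.2209]
orientation: [-0.219, 3.13, 0.01]
contact_force: [-7.6, 13.3, 26.1]
grip_width: 0.0212
```

```bash
python3 st.py
```

```text
t 6.3 loc mm [   0.3 -165.3  220.9] w 0.0212 F [-7.6 13.3 26.1]
yaw err deg 0.09 tilt [ 0.003  0.007 -1.   ] q [-0.26  0.31  0.35  1.86 -0.13  0.99  1.86]
```

Call:
carry_out --motion "0.9 0 -5 -6 0; 0.9 0 -9 -4 0; 0.9 0 -9 -3 0; 0.9 0 -13 -2 0; 0.9 0 -14 -2 0; 0.9 0 -14 -2 0; 0.9 0 -14 0 0; 0.9 0 0 0 0"

```text
clock: 7.3
tcp_pos: [0.5703, -0.158, 0.2358]
orientation: [-0.211, 3.133, -0.003]
contact_force: [4.4, 1.6, 2.9]
grip_width: 0.0213
```

```bash
python3 st.py;  python3 - <<'E'
from h import *
f=grab_frame('scene'); cv2.imwrite('pics/s4.png',cv2.resize(f[50:250,130:380,::-1],None,fx=3,fy=3))
E
```

```text
t 7.3 loc mm [  -1.  -249.7  235.8] w 0.0213 F [4.4 1.6 2.9]
yaw err deg -0.2 tilt [ 0.002 -0.002 -1.   ] q [-0.14  0.35  0.38  1.78 -0.15  1.04  2.01]
```

View pics/s4.png

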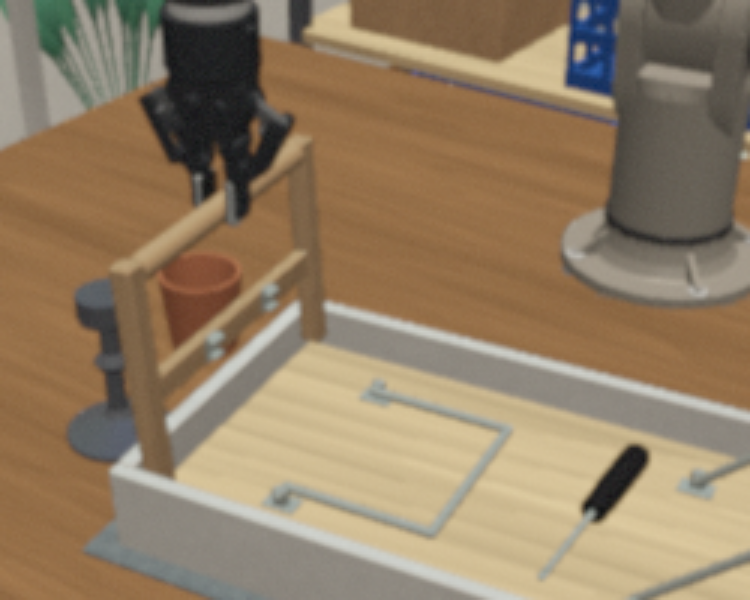

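Call:
carry_out --motion "0.9 0 -6 0 0; 0.9 0 -7 1 0; 0.9 0 -7 1 0; 0.9 0 -5 0 0; 0.9 0 0 0 0; 0.75 0 0 0 0; 0.65 0 0 0 0; 0.55 0 0 0 0"

```text
clock: 8.35
tcp_pos: [0.5716, -0.1813, 0.2326]
orientation: [0.213, -3.131, 0.0]
contact_force: [0.8, -0.6, -0.5]
grip_width: 0.0383
```

```bash
python3 st.py;  python3 - <<'E'
from h import *
f=grab_frame('scene'); cv2.imwrite('pics/s5.png',cv2.resize(f[50:250,130:380,::-1],None,fx=3,fy=3))
E
```

```text
t 8.35 loc mm [  -3.  -273.   232.6] w 0.0383 F [ 0.8 -0.6 -0.5]
yaw err deg -0.13 tilt [-0.003 -0.    -1.   ] q [-0.1   0.37  0.39  1.76 -0.16  1.05  2.05]
```

View pics/s5.png

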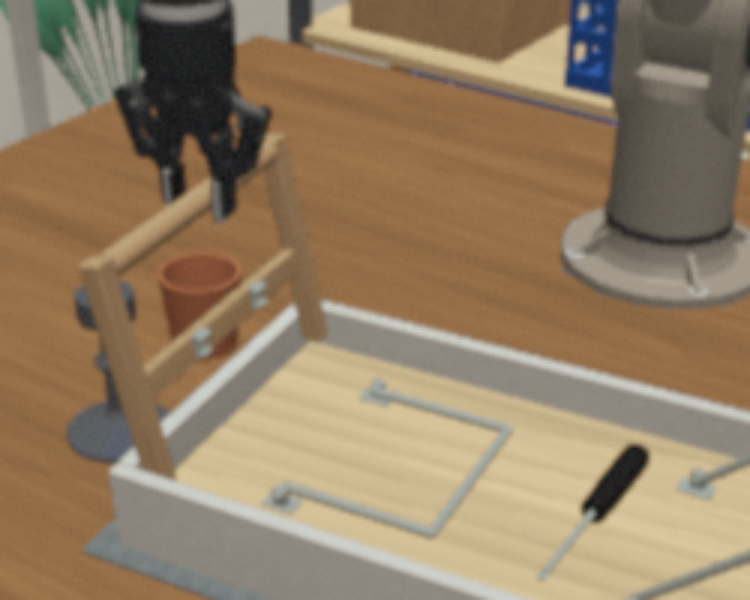

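Call:
carry_out --motion "0.55 0 0 -40 0; 0.55 0 0 -40 0; 0.6 -1 51 0 0; 0.6 -1 51 0 0; 0.6 -1 51 0 0; 0.6 0 51 0 0; 0.6 0 51 0 0; 0.6 0 0 0 0"

```text
clock: 9.4
tcp_pos: [0.54, 0.0773, 0.3129]
orientation: [0.228, -3.132, -0.002]
contact_force: [0.0, 0.2, 0.7]
grip_width: 0.0344
```

Call:
carry_out --motion "0.6 0 0 50 0; 0.6 0 0 50 0; 0.6 0 0 50 0; 0.6 0 0 50 0; 0.6 0 0 15 0; 0.6 0 0 0 0; 0.6 0 0 0 0; 0.6 0 0 0 0"

```text
clock: 10.4
tcp_pos: [0.5424, 0.0729, 0.1]
orientation: [-0.215, 3.131, 0.001]
contact_force: [-0.3, -0.5, -0.5]
grip_width: 0.0341
```

```bash
python3 st.py;  python3 - <<'E'
from h import *
f=grab_frame('scene'); cv2.imwrite('pics/s6.png',cv2.resize(f[80:280,130:380,::-1],None,fx=3,fy=3))
f=grab_frame('top'); cv2.imwrite('pics/t6.png',cv2.resize(f[90:290,130:380,::-1],None,fx=3,fy=3))
E
```

```text
t 10.4 loc mm [  3.2 -17.2 100. ] w 0.0341 F [-0.3 -0.5 -0.5]
yaw err deg -0.07 tilt [ 0.003  0.001 -1.   ] q [-0.43  0.44  0.23  1.99 -0.14  0.72  1.59]
```

View pics/s6.png

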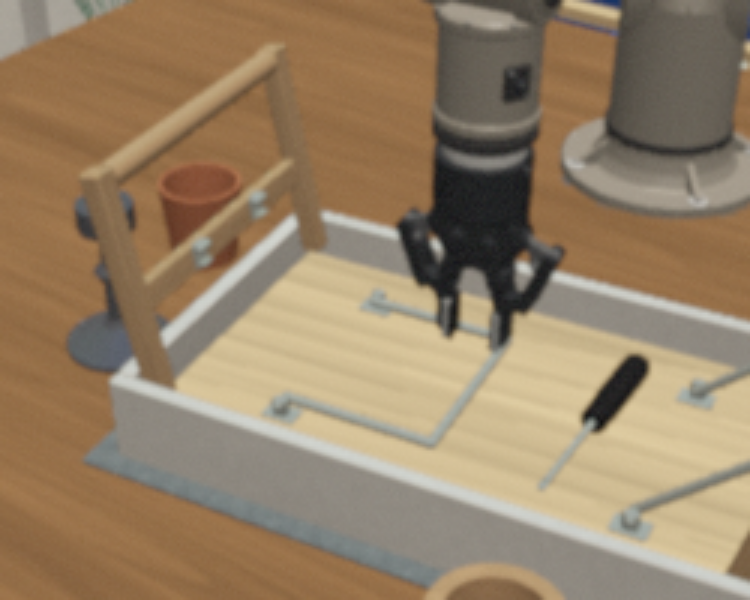

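View pics/t6.png

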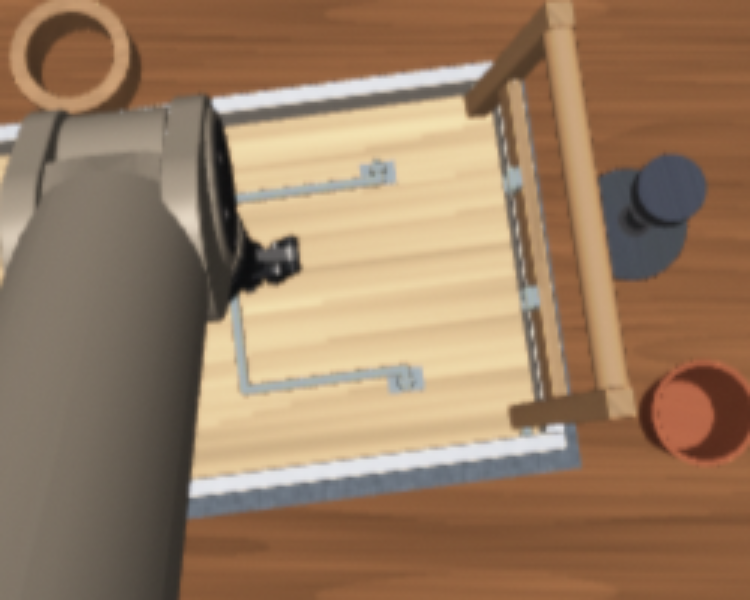

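Call:
carry_out --motion "0.6 3 0 20 0; 0.6 0 0 20 0; 0.6 0 -1 14 0; 0.6 0 0 0 0; 0.95 0 0 0 0; 0.95 0 0 0 0; 0.95 0 0 0 0; 0.95 0 0 0 0"

```text
clock: 11.5
tcp_pos: [0.5388, 0.0723, 0.0449]
orientation: [-0.216, 3.133, 0.002]
contact_force: [-1.8, 4.1, 4.2]
grip_width: 0.0079
```

```bash
python3 st.py
```

```text
t 11.5 loc mm [ -0.4 -17.3  44.9] w 0.0079 F [-1.8  4.1  4.2]
yaw err deg -0.03 tilt [ 0.001  0.001 -1.   ] q [-0.4   0.52  0.2   2.02 -0.17  0.61  1.62]
```

```bash
python3 - <<'E'
import numpy as np
th=np.linspace(0,1.9,22); y=132*np.cos(th)-132; z=132*np.sin(th)
yr=np.round(y); zr=np.round(z)
for i in range(21): print(f"0.95 0 {yr[i+1]-yr[i]:.0f} {-(zr[i+1]-zr[i]):.0f} 0;",end=' \n' if i%7==6 else ' ')
E
```

```text
0.95 0 -1 -12 0; 0.95 0 -1 -12 0; 0.95 0 -3 -11 0; 0.95 0 -4 -12 0; 0.95 0 -4 -11 0; 0.95 0 -6 -10 0; 0.95 0 -7 -10 0; 
0.95 0 -7 -9 0; 0.95 0 -8 -9 0; 0.95 0 -9 -8 0; 0.95 0 -10 -7 0; 0.95 0 -10 -6 0; 0.95 0 -11 -5 0; 0.95 0 -11 -4 0; 
0.95 0 -12 -3 0; 0.95 0 -12 -2 0; 0.95 0 -12 -1 0; 0.95 0 -12 -0 0; 0.95 0 -11 1 0; 0.95 0 -12 3 0; 0.95 0 -12 3 0;
```

Call:
carry_out --motion "0.95 0 -1 -12 0; 0.95 0 -1 -12 0; 0.95 0 -3 -11 0; 0.95 0 -4 -12 0; 0.95 0 -4 -11 0; 0.95 0 -6 -10 0; 0.95 0 -7 -10 0; 0.95 0 0 0 0" --newtons 40

```text
clock: 12.5
tcp_pos: [0.5422, 0.0481, 0.1239]
orientation: [-0.217, 3.133, 0.006]
contact_force: [-1.6, 9.9, 5.5]
grip_width: 0.0069
```

```bash
python3 st.py;  python3 - <<'E'
from h import *
f=grab_frame('scene'); cv2.imwrite('pics/s7.png',cv2.resize(f[80:280,130:380,::-1],None,fx=3,fy=3))
E
```

```text
t 12.5 loc mm [ -0.4 -41.7 123.9] w 0.0069 F [-1.6  9.9  5.5]
yaw err deg -0.0 tilt [ 0.001  0.004 -1.   ] q [-0.39  0.4   0.24  1.98 -0.14  0.77  1.64]
```

View pics/s7.png

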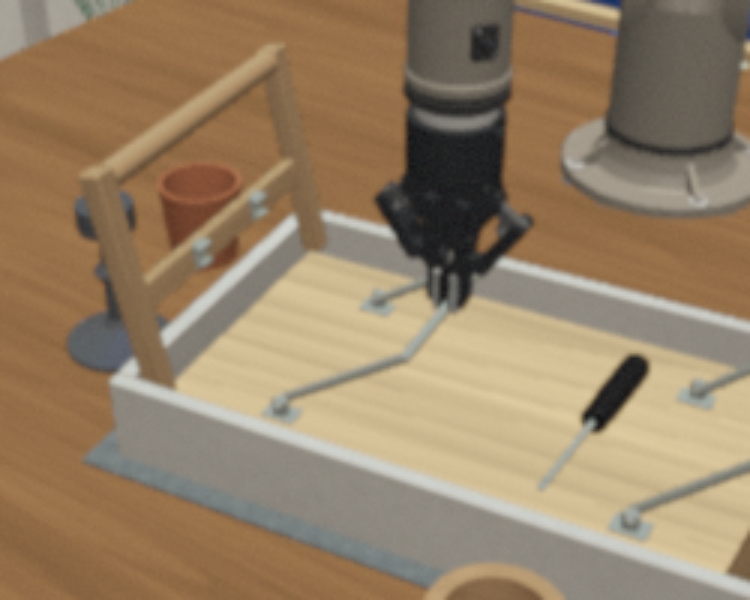

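```bash
python3 - <<'E'
import json,numpy as np
T=json.load(open('tray.json')); ex=T['ex']; T['c']=[T['c'][0]-ex[1]*.0025,T['c'][1]+ex[0]*.0025]; json.dump(T,open('tray.json','w'))
th=np.linspace(.641,1.9,15); y=132*np.cos(th)-150; z=45+132*np.sin(th)   # new frame
y[0]=-46.5; z[0]=122.5
yr=np.round(y); zr=np.round(z)
for i in range(14): print(f"0.95 0 {yr[i+1]-yr[i]:.0f} {-(zr[i+1]-zr[i]):.0f} 0;",end=' \n' if i%7==6 else ' ')
E
```

```text
0.95 0 -6 -11 0; 0.95 0 -8 -9 0; 0.95 0 -9 -7 0; 0.95 0 -10 -7 0; 0.95 0 -10 -6 0; 0.95 0 -11 -5 0; 0.95 0 -11 -4 0; 
0.95 0 -11 -3 0; 0.95 0 -12 -2 0; 0.95 0 -12 -1 0; 0.95 0 -12 -0 0; 0.95 0 -12 1 0; 0.95 0 -11 3 0; 0.95 0 -12 3 0;
```

Call:
carry_out --motion "0.95 0 -6 -11 0; 0.95 0 -8 -9 0; 0.95 0 -9 -7 0; 0.95 0 -10 -7 0; 0.95 0 -10 -6 0; 0.95 0 -11 -5 0; 0.95 0 -11 -4 0; 0.95 0 0 0 0"

```text
clock: 13.55
tcp_pos: [0.552, -0.019, 0.1746]
orientation: [-0.212, 3.131, 0.003]
contact_force: [-4.8, 6.3, 21.2]
grip_width: 0.0066
```

```bash
python3 st.py
```

```text
t 13.55 loc mm [ 1.000e-01 -1.120e+02  1.746e+02] w 0.0066 F [-4.8  6.3 21.2]
yaw err deg -0.17 tilt [ 0.003  0.002 -1.   ] q [-0.3   0.34  0.27  1.93 -0.12  0.88  1.74]
```

Call:
carry_out --motion "0.82 0 0 0 0; 0.82 0 0 3 0; 0.82 0 0 3 0; 0.82 0 -8 -2 0; 0.82 0 -8 -2 0; 0.82 0 -13 -1 0; 0.82 0 -13 0 0; 0.82 0 0 0 0"

```text
clock: 14.55
tcp_pos: [0.5566, -0.0625, 0.1704]
orientation: [-0.211, 3.134, -0.001]
contact_force: [-0.8, 1.1, 0.1]
grip_width: 0.0152
```

```bash
python3 st.py;  python3 - <<'E'
from h import *
f=grab_frame('scene'); cv2.imwrite('pics/s8.png',cv2.resize(f[50:250,130:380,::-1],None,fx=3,fy=3))
E
```

```text
t 14.55 loc mm [  -1.4 -155.7  170.4] w 0.0152 F [-0.8  1.1  0.1]
yaw err deg -0.23 tilt [ 0.    -0.001 -1.   ] q [-0.23  0.36  0.29  1.91 -0.13  0.88  1.83]
```

View pics/s8.png

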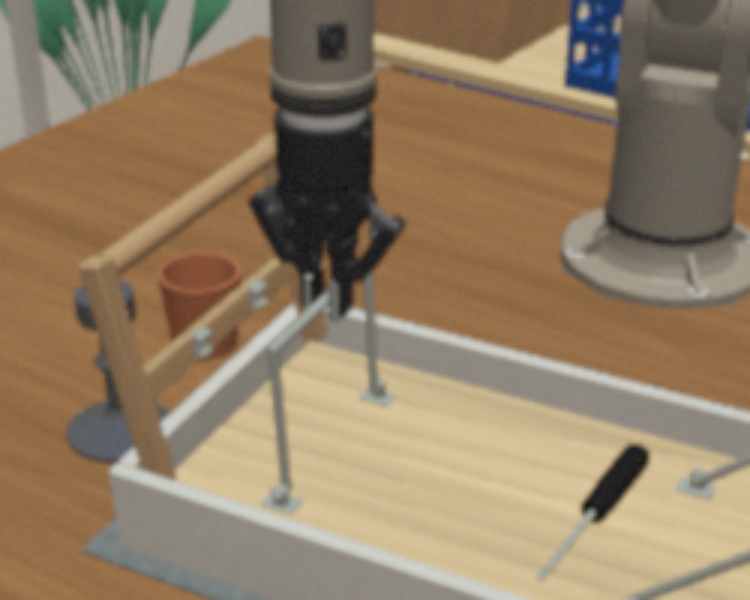

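Call:
carry_out --motion "0.82 0 -8 0 0; 0.82 0 -8 0 0; 0.82 0 -8 1 0; 0.82 0 -7 2 0; 0.82 0 -6 2 0; 0.82 0 0 0 0; 0.82 0 0 0 0; 0.82 0 0 0 0"

```text
clock: 15.6
tcp_pos: [0.5616, -0.0968, 0.1653]
orientation: [0.216, -3.134, -0.0]
contact_force: [0.1, -0.2, 0.4]
grip_width: 0.0151
```

```bash
python3 st.py;  python3 - <<'E'
from h import *
f=grab_frame('scene'); cv2.imwrite('pics/s9.png',cv2.resize(f[50:250,130:380,::-1],None,fx=3,fy=3))
E
```

```text
t 15.6 loc mm [  -1.2 -190.3  165.3] w 0.0151 F [ 0.1 -0.2  0.4]
yaw err deg -0.04 tilt [-0.  0. -1.] q [-0.17  0.39  0.29  1.89 -0.14  0.88  1.9 ]
```

View pics/s9.png

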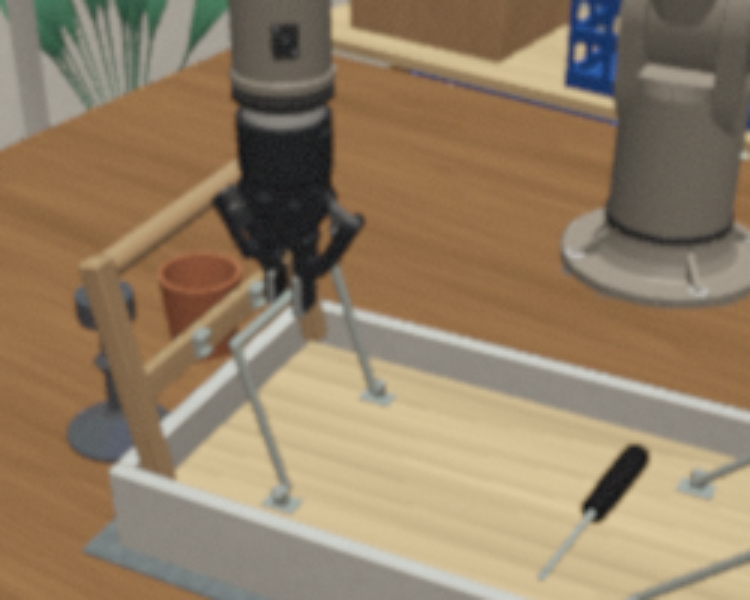

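Call:
carry_out --motion "0.82 0 -4 2 0; 0.82 0 -4 2 0; 0.78 0 0 0 0; 0.74 0 0 0 0; 0.7 0 0 0 0; 0.66 0 0 0 0; 0.66 0 0 0 0; 0.66 0 0 0 0"

```text
clock: 16.65
tcp_pos: [0.5627, -0.105, 0.1613]
orientation: [-0.215, 3.134, 0.0]
contact_force: [0.1, -0.6, -0.9]
grip_width: 0.0292
```

```bash
python3 st.py;  python3 - <<'E'
from h import *
f=grab_frame('scene'); cv2.imwrite('pics/s10.png',cv2.resize(f[50:250,130:380,::-1],None,fx=3,fy=3))
E
```

```text
t 16.65 loc mm [  -1.2 -198.7  161.3] w 0.0292 F [ 0.1 -0.6 -0.9]
yaw err deg -0.06 tilt [ 0.  0. -1.] q [-0.16  0.4   0.29  1.89 -0.15  0.88  1.92]
```

View pics/s10.png

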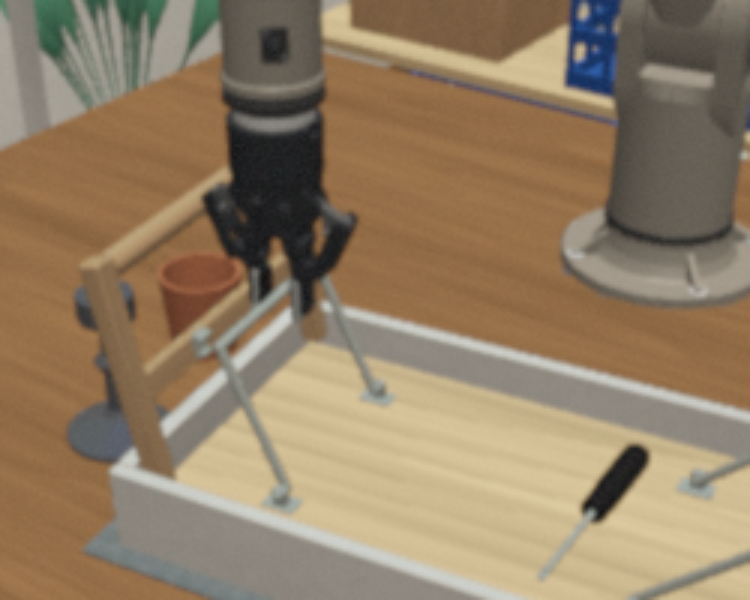

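Stay is leaning on the outer finger. I'll lift gently to release it onto the lips, then back away inward.

Call:
carry_out --motion "0.66 0 0 -5 0; 0.66 0 0 -8 0; 0.66 0 0 -10 0; 0.66 0 0 -5 0; 0.66 0 30 -5 0; 0.66 0 40 0 0; 0.3 0 0 0 0; 0 0 0 0 0"

```text
clock: 17.7
tcp_pos: [0.5532, -0.0362, 0.1945]
orientation: [-0.215, 3.134, -0.001]
contact_force: [-0.1, -1.2, -0.3]
grip_width: 0.0645
```

```bash
python3 st.py;  python3 - <<'E'
from h import *
f=grab_frame('scene'); cv2.imwrite('pics/s11.png',cv2.resize(f[50:250,130:380,::-1],None,fx=3,fy=3))
f=grab_frame('top'); cv2.imwrite('pics/t11.png',cv2.resize(f[90:290,130:380,::-1],None,fx=3,fy=3))
E
```

```text
t 17.7 loc mm [  -1.2 -129.2  194.5] w 0.0645 F [-0.1 -1.2 -0.3]
yaw err deg -0.07 tilt [ 0. -0. -1.] q [-0.28  0.32  0.28  1.9  -0.11  0.93  1.77]
```

View pics/s11.png

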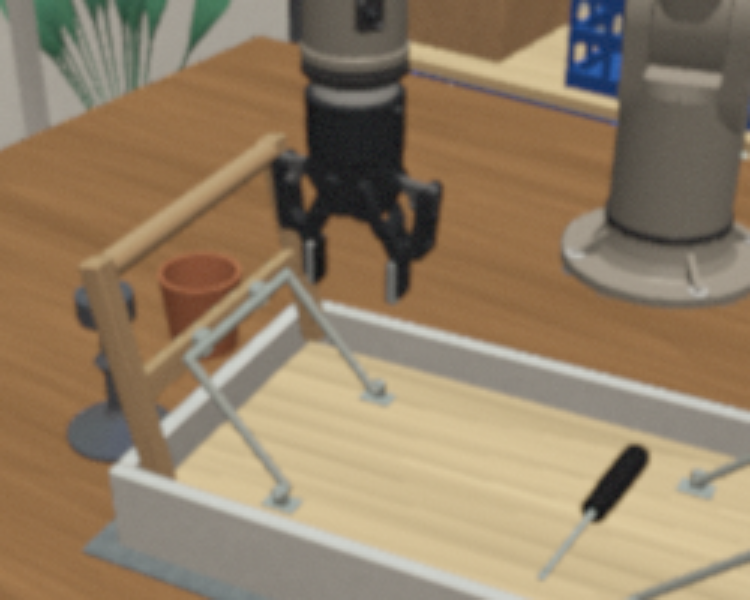

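View pics/t11.png

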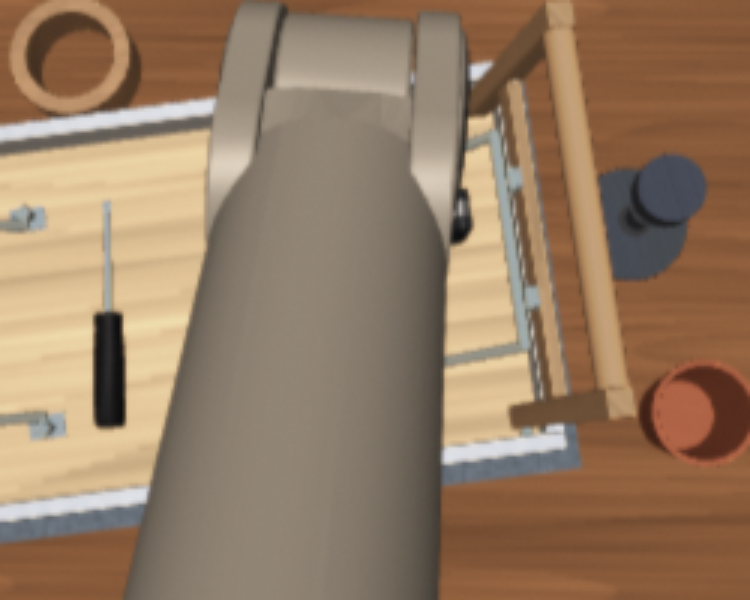

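The bar rests on the lips. To press without hitting the foot bar, I need the gripper's outline with the fingers fully open.

Call:
carry_out --motion "0 0 0 0 0; 0 0 0 0 0; 0 0 0 0 0; 0 0 0 0 0; 0 0 0 0 0; 0 0 0 0 0; 0 0 0 0 0; 0 0 0 0 0"

```text
clock: 18.8
tcp_pos: [0.5531, -0.0357, 0.1943]
orientation: [-0.215, 3.134, 0.0]
contact_force: [0.2, 0.6, -0.5]
grip_width: 0.0852
```

```bash
cat >> h.py <<'E'
def onplane(n,uv,p0,nrm):
    c=camera_params(n); M=R.from_rotvec(c['attitude']).as_matrix()
    uv=np.atleast_2d(uv).astype(float)
    d=np.c_[(uv[:,0]-c['cx'])/c['fx'],(uv[:,1]-c['cy'])/c['fy'],np.ones(len(uv))]@M.T
    t=((p0-c['eye'])@nrm)/(d@nrm)
    return c['eye']+d*t[:,None]
E
python3 st.py;  python3 - <<'E'
from h import *
f=grab_frame('scene')
# rectify plane x_tray=xt (facing camera), 2 px/mm ; cols: y from -320..-20 , z 60..300
def rect(xt,name):
    ys=np.arange(-320,-20,.5)/1000; zs=np.arange(320,80,-.5)/1000
    Y,Z=np.meshgrid(ys,zs); P=np.stack([C[0]+xt*ex[0]+Y*ey[0],C[1]+xt*ex[1]+Y*ey[1],Z],-1).reshape(-1,3)
    q=proj('scene',P).reshape(*Y.shape,2).astype(np.float32)
    o=cv2.remap(f[:,:,::-1].copy(),q[...,0],q[...,1],cv2.INTER_CUBIC)
    for k in range(-300,-20,20): cv2.line(o,((k+320)*2,0),((k+320)*2,4 if k%100 else 14),(0,0,255),1)
    for k in range(100,320,20): cv2.line(o,(0,(320-k)*2),(4 if k%100 else 14,(320-k)*2),(0,0,255),1)
    cv2.imwrite(name,o)
rect(0.0,'pics/rect1.png')
E
```

```text
t 18.8 loc mm [  -1.2 -128.7  194.3] w 0.0852 F [ 0.2  0.6 -0.5]
yaw err deg -0.07 tilt [ 0.  0. -1.] q [-0.28  0.32  0.28  1.9  -0.11  0.93  1.77]
```

View pics/rect1.png

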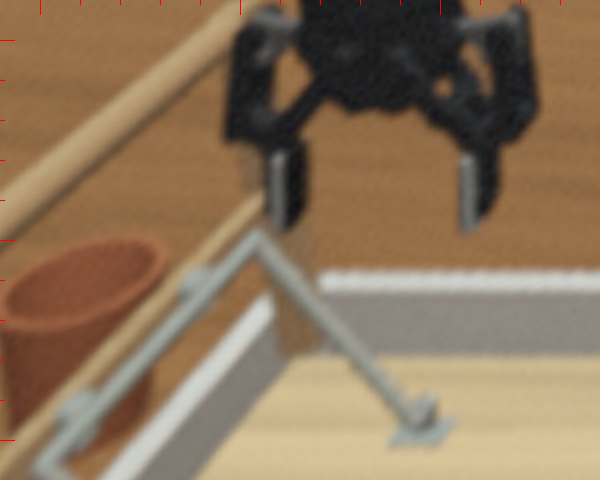

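The rectified picture shows the finger backs near ±57 mm from the tool axis. The elbows stick out about 20 mm farther, 45–110 mm above the tips. With the tips low (TCP z about 0.11), the elbows pass between the rail and the foot bar, so I can press the bar with the outer finger's back.

Call:
carry_out --motion "0 -1 0 20 0; 0 0 0 20 0; 0 0 0 20 0; 0 0 0 17 0; 0 0 -12 0 0; 0 0 -12 0 0; 0 0 -12 0 0; 0 0 0 0 0"

```text
clock: 19.85
tcp_pos: [0.5594, -0.0731, 0.1179]
orientation: [-0.211, 3.133, -0.001]
contact_force: [-0.0, -0.1, -0.5]
grip_width: 0.0854
```

```bash
python3 st.py;  python3 - <<'E'
from h import *
f=grab_frame('scene'); cv2.imwrite('pics/s12.png',cv2.resize(f[50:250,130:380,::-1],None,fx=3,fy=3,interpolation=cv2.INTER_CUBIC))
f=grab_frame('top'); cv2.imwrite('pics/t12.png',cv2.resize(f[90:290,130:380,::-1],None,fx=3,fy=3))
E
```

```text
t 19.85 loc mm [-1.000e-01 -1.666e+02  1.179e+02] w 0.0854 F [-0.  -0.1 -0.5]
yaw err deg -0.22 tilt [ 0.001 -0.001 -1.   ] q [-0.19  0.44  0.26  1.94 -0.16  0.78  1.87]
```

View pics/s12.png

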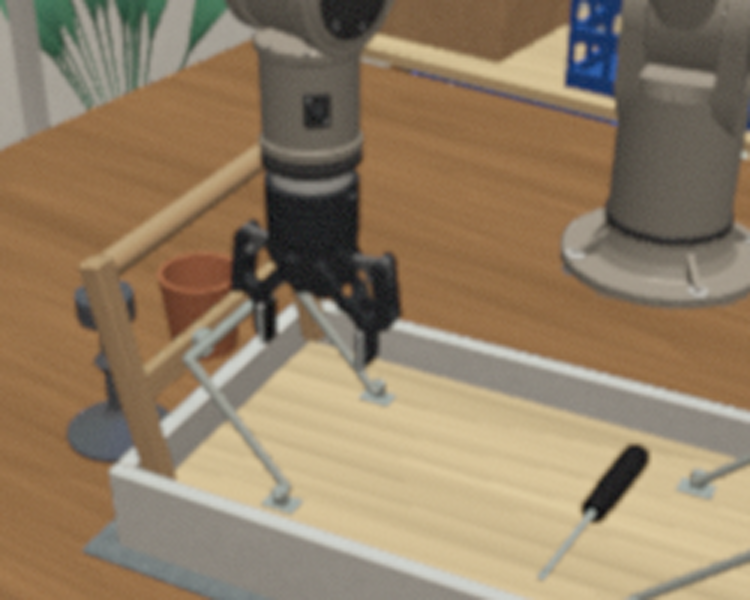

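View pics/t12.png

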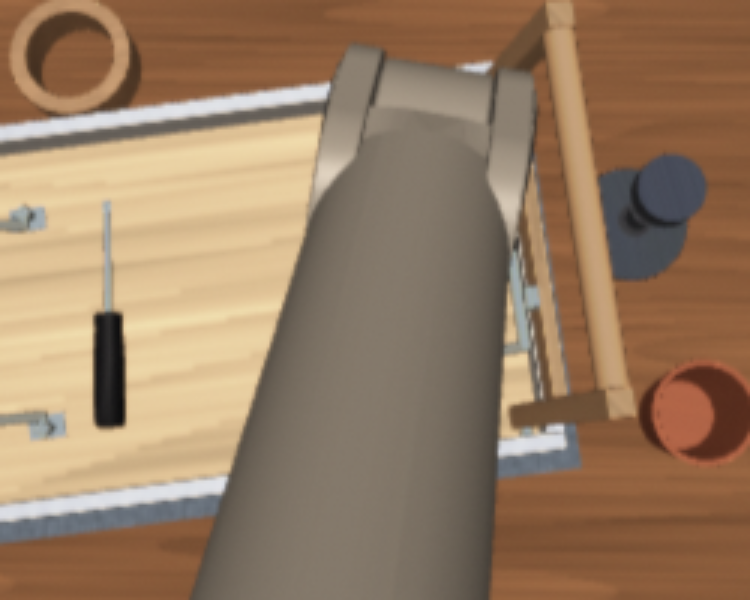

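Call:
carry_out --motion "0 0 -2 0 0; 0 0 -2 0 0; 0 0 -2 0 0; 0 0 -2 0 0; 0 0 -1 0 0; 0 0 -1 0 0; 0 0 0 0 0; 0 0 0 0 0"

```text
clock: 20.95
tcp_pos: [0.5604, -0.0811, 0.1173]
orientation: [-0.215, 3.134, 0.0]
contact_force: [0.5, 0.2, 1.0]
grip_width: 0.0853
```

```bash
python3 st.py; python3 - <<'E'
from h import *
print(r.get_obs()['contact_force'][:2]@ey)
E
```

```text
t 20.95 loc mm [  -0.2 -174.6  117.3] w 0.0853 F [0.5 0.2 1. ]
yaw err deg -0.06 tilt [ 0.  0. -1.] q [-0.17  0.45  0.26  1.93 -0.16  0.78  1.89]
0.14490741181802158
```

Call:
carry_out --motion "0 0 -1 0 0; 0 0 -1 0 0; 0 0 -1 0 0; 0 0 -1 0 0; 0 0 -1 0 0; 0 0 0 0 0; 0 0 0 0 0; 0 0 0 0 0"

```text
clock: 21.95
tcp_pos: [0.5609, -0.085, 0.1172]
orientation: [0.217, -3.134, -0.002]
contact_force: [-1.2, 5.9, 1.1]
grip_width: 0.0854
```

```bash
python3 st.py;  python3 - <<'E'
from h import *
f=grab_frame('scene'); cv2.imwrite('pics/s13.png',cv2.resize(f[100:220,150:300,::-1],None,fx=5,fy=5,interpolation=cv2.INTER_CUBIC))
E
```

```text
t 21.95 loc mm [  -0.3 -178.6  117.2] w 0.0854 F [-1.2  5.9  1.1]
yaw err deg -0.01 tilt [-0.001  0.001 -1.   ] q [-0.16  0.45  0.26  1.93 -0.16  0.78  1.9 ]
```

View pics/s13.png

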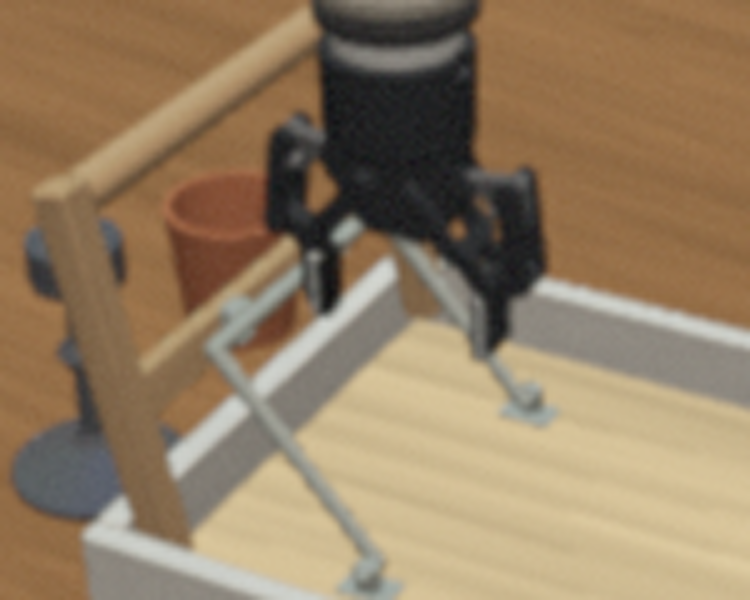

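Contact at 6 N. I'll keep pressing outward and down in small steps.

Call:
carry_out --motion "0 0 -1 1 0; 0 0 0 0 0; 0 0 -1 1 0; 0 0 0 0 0; 0 0 -1 1 0; 0 0 0 0 0; 0 0 0 0 0; 0 0 0 0 0"

```text
clock: 23.0
tcp_pos: [0.5617, -0.0864, 0.1147]
orientation: [-0.219, 3.134, 0.004]
contact_force: [-2.9, 9.2, 5.2]
grip_width: 0.0855
```

```bash
python3 st.py
```

```text
t 23.0 loc mm [   0.3 -180.   114.7] w 0.0855 F [-2.9  9.2  5.2]
yaw err deg 0.06 tilt [-0.     0.003 -1.   ] q [-0.16  0.45  0.26  1.93 -0.16  0.78  1.9 ]
```

Call:
carry_out --motion "0 0 -1 1 0; 0 0 0 0 0; 0 0 -1 1 0; 0 0 0 0 0; 0 0 -1 0 0; 0 0 0 0 0; 0 0 0 0 0; 0 0 0 0 0"

```text
clock: 24.0
tcp_pos: [0.562, -0.0893, 0.112]
orientation: [0.219, -3.134, -0.004]
contact_force: [-0.1, 9.3, -0.5]
grip_width: 0.0855
```

```bash
python3 st.py;  python3 - <<'E'
from h import *
f=grab_frame('scene'); cv2.imwrite('pics/s14.png',cv2.resize(f[100:220,150:300,::-1],None,fx=5,fy=5,interpolation=cv2.INTER_CUBIC))
E
```

```text
t 24.0 loc mm [   0.2 -183.   112. ] w 0.0855 F [-0.1  9.3 -0.5]
yaw err deg 0.08 tilt [-0.     0.003 -1.   ] q [-0.15  0.46  0.26  1.93 -0.17  0.78  1.91]
```

View pics/s14.png

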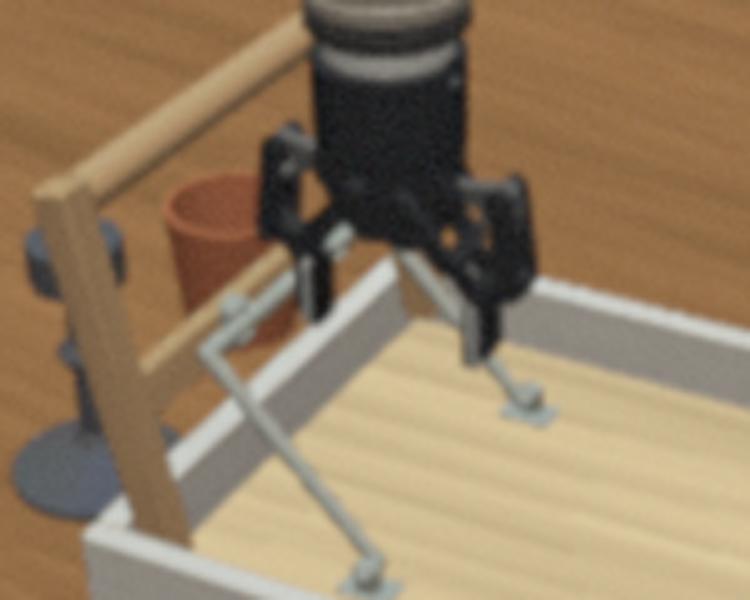

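Call:
carry_out --motion "0 0 -1 1 0; 0 0 0 0 0; 0 0 -1 1 0; 0 0 0 0 0; 0 0 -1 1 0; 0 0 0 0 0; 0 0 0 0 0; 0 0 0 0 0"

```text
clock: 25.05
tcp_pos: [0.5624, -0.0928, 0.1096]
orientation: [0.218, -3.134, -0.004]
contact_force: [-2.5, 9.7, 3.9]
grip_width: 0.0853
```

```bash
python3 st.py;  python3 - <<'E'
from h import *
f=grab_frame('scene'); cv2.imwrite('pics/s15.png',cv2.resize(f[100:220,150:300,::-1],None,fx=5,fy=5,interpolation=cv2.INTER_CUBIC))
E
```

```text
t 25.05 loc mm [   0.2 -186.5  109.6] w 0.0853 F [-2.5  9.7  3.9]
yaw err deg 0.03 tilt [-0.     0.002 -1.   ] q [-0.15  0.46  0.26  1.93 -0.17  0.77  1.92]
```

View pics/s15.png

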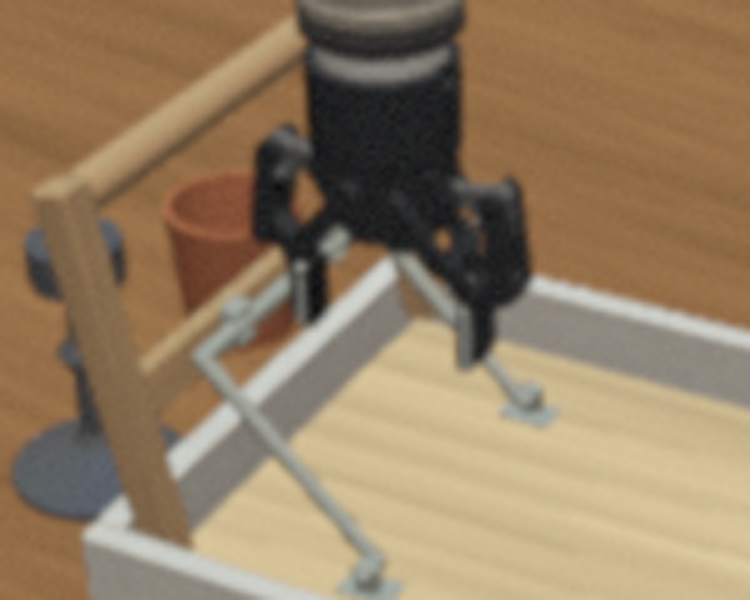

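```bash
python3 - <<'E'
from h import *
for ph in (2.29,2.34,2.376):
    p=W(.08,-.15+.132*np.cos(ph),.05+.132*np.sin(ph)); print(ph,proj('scene',p),(proj('scene',p)-[150,100])*5)
E
```

```text
2.29 [[193.59488115 169.40111391]] [[217.97440577 347.00556953]]
2.34 [[192.05079524 170.4614437 ]] [[210.25397622 352.30721849]]
2.376 [[190.99971916 171.28491182]] [[204.99859581 356.42455909]]
```

Call:
carry_out --motion "0 0 -1 0 0; 0 0 0 0 0; 0 0 -1 1 0; 0 0 0 0 0; 0 0 0 0 0; 0 0 0 0 0; 0 0 0 0 0; 0 0 0 0 0"

```text
clock: 26.1
tcp_pos: [0.5627, -0.0929, 0.1089]
orientation: [0.22, -3.134, -0.007]
contact_force: [-4.3, 13.3, 7.8]
grip_width: 0.085
```

```bash
python3 st.py
```

```text
t 26.1 loc mm [   0.5 -186.6  108.9] w 0.085 F [-4.3 13.3  7.8]
yaw err deg 0.11 tilt [-0.001  0.004 -1.   ] q [-0.14  0.46  0.26  1.93 -0.17  0.77  1.92]
```

Now the bar doesn't move when the force rises, so it's against the rail. Backing off to check.

Call:
carry_out --motion "0 0 3 0 0; 0 0 10 0 0; 0 0 25 0 0; 0 0 30 0 0; 0 0 20 -30 0; 0 0 20 -50 0; 0 0 40 -50 0; 0 0 40 -30 0"

```text
clock: 27.1
tcp_pos: [0.5378, 0.0884, 0.2697]
orientation: [-0.212, 3.131, -0.0]
contact_force: [0.4, 0.7, 0.1]
grip_width: 0.0852
```

Call:
carry_out --motion "0 0 40 0 0; 0 20 40 0 0; 0 20 40 0 0; 0 20 40 0 0; 0 0 0 0 0; 0 0 0 0 0; 0 0 0 0 0; 0 0 0 0 0"

```text
clock: 28.1
tcp_pos: [0.4563, 0.2375, 0.2671]
orientation: [-0.212, 3.134, -0.0]
contact_force: [-0.1, -0.6, -0.4]
grip_width: 0.0855
```

```bash
python3 st.py;  python3 - <<'E'
from h import *
f=grab_frame('scene'); cv2.imwrite('pics/scene16.png',f[:,:,::-1]);cv2.imwrite('pics/s16.png',cv2.resize(f[100:220,150:300,::-1],None,fx=5,fy=5,interpolation=cv2.INTER_CUBIC))
f=grab_frame('top'); cv2.imwrite('pics/top16.png',f[:,:,::-1])
E
```

```text
t 28.1 loc mm [-59.4 155.3 267.1] w 0.0855 F [-0.1 -0.6 -0.4]
yaw err deg -0.19 tilt [ 0. -0. -1.] q [-0.73  0.17  0.15  1.9  -0.03  1.07  1.13]
```

View pics/s16.png

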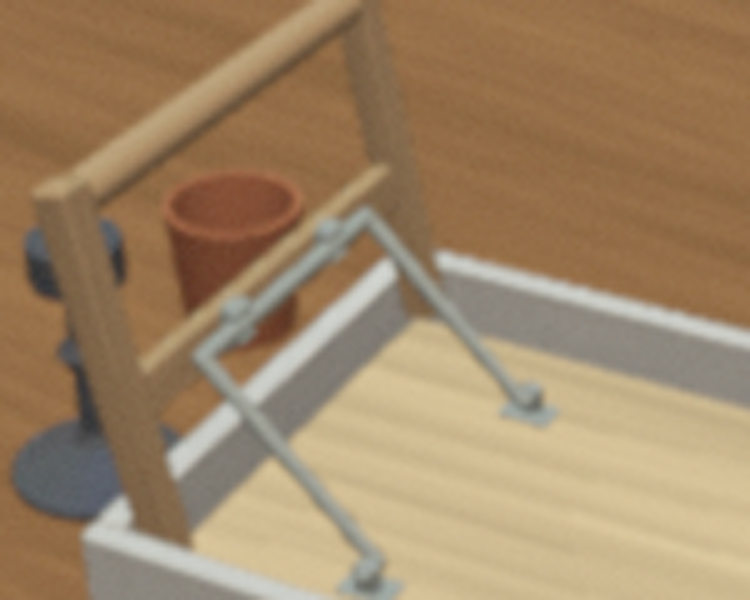

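View pics/top16.png

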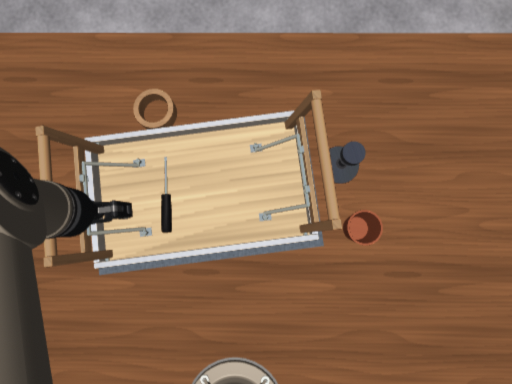

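View pics/scene16.png

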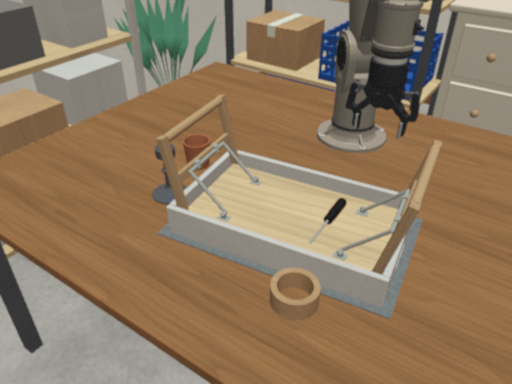

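```bash
python3 - <<'E'
from h import *
a=cv2.imread('pics/scene0.png').astype(int);b=cv2.imread('pics/scene16.png').astype(int)
for n,(x0,y0,x1,y1) in dict(tape=(265,265,325,322),screw=(305,195,350,245),candle=(150,180,172,205)).items():
    print(n,abs(a-b)[y0:y1,x0:x1].mean().round(2))
a=cv2.imread('pics/top0.png').astype(int);b=cv2.imread('pics/top16.png').astype(int)
for n,(x0,y0,x1,y1) in dict(pot=(343,206,386,248),candle=(342,138,370,185),tape=(130,85,178,130)).items():
    print(n,abs(a-b)[y0:y1,x0:x1].mean().round(2))
o=r.get_obs(); print(o['clock'],abs(o['qvel']).max()); print(r.hand_in())
E
```

```text
tape 1.74
screw 1.72
candle 2.79
pot 0.62
candle 0.61
tape 0.62
28.2 0.006163820049713022
the job is handed in; nothing more can be done
None
```

The folded leg now stands by itself, leaning on the end board, and its wire stay is home in both clips. I handed the job in at 28.2 s of the 67 s allowed; the hand-in reports no verdict.

- **Leg:** I gripped the foot bar and swung it slowly past upright to the stop. It stayed there after I let go.
- **Stay:** I gripped it at first, then carried it loosely between the fingers over upright and let it drop gently onto the lips. I then pressed the bar home with the back of the open outer finger, since the gripper body would have hit the foot bar from above.
- **Home check:** The bar moved about 9 mm at roughly 10 N. It then held still as the force rose to about 16 N. In the last pictures the bar lies in both clips, within about 1 pixel of the home position I calculated, and looks like the finished end.
- **Other objects:** The screwdriver, pot, candlestick and tape roll match the first pictures, with differences at noise level. The gripper showed no contact force at the end.

**What disagreed:**
- **Position error:** My first tray position was about 2.5 mm off along its length, and I corrected it during the stay swing.
- **Gripped swings:** The wrist force reached about 30 N on the leg and 22 N on the stay, where the stay's bar was creeping towards the fingertips. That is why I loosened the grip and caged it.
- **Snap:** I did not see a clear drop in force when the stay clicked in, so "home" rests on the hard stop and the pictures.

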